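# Turn the dresser organizer to bring the jar to the front

### The arm

A 6-joint arm with a two-finger parallel gripper is mounted at the origin on the work surface. World frame = base frame: x ahead of the robot, y to its left, z up, the work surface at z = 0. Lengths are in m, angles in degrees, forces in N, time in s.
With the tool pointing down it reaches from about 0.3 to 0.75 m from the base axis. Payload 8.5 kg.
Tool frame: the origin (TCP) lies at the centre of the arm's flange, where the gripper is bolted on; the fingertips stand 173 mm ahead of it and the grasp point (between the pads) lies env.pinch_z ahead of it (env.pinch_z is the distance from the TCP to the grasp point, in m); z points along the fingers, y is the line along which they close (so a half turn about z gives the same grasp; the last joint's range is limited). The gripper opens to 85 mm and grips with 20 to 120 N. Pads are 22 mm wide; open, the fingers measure 114 mm over their backs; the gripper's body (76 mm by 85 mm) begins 54 mm behind the grasp point. The pads swing forward as they close: fully open they stand 13 mm farther back than shut.
Start: joints at [52.638, 21.807, 74.336, -0, 83.858, -12.336], TCP at [0.233, 0.498, 0.405] pointing down, gripper open.
Joint ranges: [-178.18, 178.18], [-50.72, 133.34], [12.68, 142.11], [-81.47, 261.47], [9.98, 163.14], [-165.26, 165.26]. Speed limits (degrees/s): [136.94, 136.94, 180, 180, 180, 180].

### API

Orientations are given as a 3x3 rotation matrix whose columns are the frame's x, y, z axes.
In Python, from rig import env, get_image, job, spotter gives the robot as it stands. The module is installed in compiled form; this text tells all that it offers.
- The arm moves only by the shell command python3 -m creep 'ROWS' [FORCE]. ROWS is text: rows parted by semicolons, each of 7 numbers parted by spaces: the turn, a rotation vector about the tool's x, y, z in units of 8 degrees (1.0 is 8 degrees), then the shift along the tool's x, y, z in units of 30 mm (1.0 is 30 mm), then the finger opening in mm, from 0 to 85.4. A call has 1 to 12 rows; each row is the pose to reach, as a shift and turn from the pose commanded when the call began, along the tool's axes at that moment; what a row does not reach only later rows make up. A row lasts 1/10 s, in which the tool goes at most 50 mm and 8.59 degrees, less where a joint would pass 70% of its speed; a pose out of reach is approached as far as the arm can. A call with a gripper value outside its range is refused whole. The fingers move at their own pace and stop on an object; FORCE is the grip in N (left out, the last holds). Time passes only in rows, so rows that repeat a pose let the fingers close. It gives the time, the measured TCP pose, the force, the opening and the grip force at its end, in the units of the state.
- env.observe(): the state, without advancing time (a new reading comes with each control period).
- get_image(name): name is "side" or "top"; returns a dict with "image" (480x640x3 uint8, blue, green, red), "depth" (480x640 float32, m along the optical axis (not along the pixel's ray), 0 where there is no reading), "intrinsics" (3x3 intrinsics, pixels), "view" (4x4, takes a point from world to camera coordinates). Camera axes: x right, y up, looking along -z (the intrinsics and any distortion apply to the point x, -y, -z); pixel columns grow to the right and rows downward; lengths in m; the calibration is good to about 2 mm. A picture is of the moment at which its call begins.
- job.close_job(): hands the job in; it is judged then, once.
Trained networks look in a picture, given as the dict that the camera call returned (one of the last four; its "shot" number tells which), for a name from the list of things; names that differ only in an ending like _2 or _b are one class to them, and where a whole thing is asked for, a point or a joint stands for the part that bears it (a point fixed in the world has none). Each returns a list of dicts, best first, with "p" (0 to 1); they miss things now and then, are a little off and sometimes report something else, mostly with a low value. They report only what shows in the picture. A call takes as long as a camera call.
- spotter.boxes_of(label, picture): "xy" ([column, row] in pixels, amid what is visible of it).
The state is a dict: "time_s": time; "q": joint angles; "qvel": joint speeds; "joint_efforts": joint torques, N m; "position": TCP position; "tool_rot": TCP orientation; "ft_force": force on the tool from outside, world axes, zero at the start; "wrist_torque": the same for the moment, N m; "grip_width": finger opening in m; "gripper_force": force on a finger pad.
Only numpy, scipy, OpenCV 4.12 (cv2) and the standard library are available. Lean on these libraries where they do the work, as an engineer would, in place of code of your own. Each camera call takes 0.05 s, during which the arm holds its last target. There are 200 camera calls.

### The job

On the dresser, turn the white two-tier organizer until the round glass jar with the twist lid, on its upper tier, stands squarely at the front: straight in front of the organizer's centre column, on the side of the dresser edge where the robot is mounted. Turn it slowly and gently with one fingertip pushing against one of the upright dividers of the upper tier; do not touch, lift or tip the things standing on it or disturb the rest of the dresser. Leave the organizer standing still.

Things in the scene. Friction and masses are not known exactly. Their poses are not given: they have to be found in the camera images.
- organizer_base: Fixed round white foot of the organizer, 188 mm diameter, 13 mm high; does not turn. Origin on the organizer's vertical turning axis, at the dresser top (z = 0). Its x axis points squarely from the dresser's front edge (where the robot is mounted) to the back edge, y to the robot's left; the organizer's front is the -x side of this frame.
- organizer: Turning part: two white trays on a 36 mm column (199 mm high). Origin on the axis at z = 0. Turns either way, no stops or spring; keep it well below half a turn per second; drag 0.14 N m (1.4 N at 100 mm), halts it where a slow push ends. Lower tray 312 mm diameter, floor 20 mm and rim 40 mm above the dresser; upper tray 252 mm diameter, floor 145 mm and rim 159 mm above it.
- dividers: Three upright white dividers (spokes) on the upper tray, turning with it: radial walls 4 mm thick, 45 mm high (top at 190 mm), from the column to 121 mm from the axis, at 0, 120 and 240 deg about z from this body's x axis. Origin on the axis at the upper tray's floor, z up. Jar in the bay centred on -x, one thing in each other bay; by the dividers, 100 mm out, 45 mm each side are free.
- jar: The round jar to be brought to the front: tinted glass, 58 mm diameter, with a closed ribbed metal twist lid, 50 mm high in all, 160 g. Origin at the centre of its underside. Stands loose on the upper tier, its centre about 78 mm from the turning axis.
- pill_box: Rectangular lidded ceramic pill box, 46 x 64 x 28 mm high, loose on the upper tier, about 78 mm from the axis. Origin at the centre of its underside.
- clip_dish: Shallow round steel dish, 70 mm diameter, 18 mm high, with a tie clip lying in it; loose on the upper tier, about 78 mm from the axis. Origin at the centre of its underside.
- cologne: Flat blue glass cologne bottle, 36 x 54 mm and 88 mm high with its round metal cap, loose on the lower tier, below the upper one, about 120 mm from the axis. Origin at the centre of its underside.
- clock: Small wooden alarm clock, 45 x 95 x 92 mm high, standing loose on the dresser to the right (y below -0.3). Bystander. Origin at the centre of its underside.
- hairbrush: Wooden hairbrush lying bristles down on the dresser to the right, 225 mm long, 60 mm wide, 35 mm high, loose. Bystander. Origin on the dresser top under the middle of the brush, x axis towards its head.
- candle: Candle in a white ceramic cup, 74 mm diameter, 75 mm high, loose on the dresser to the left (y above 0.3). Bystander. Origin at the centre of its underside.
- watch_box: Dark wooden watch box, 102 x 87 x 68 mm high, loose on the dresser to the left. Bystander. Origin at the centre of its underside.

How it is judged:
By the outcome, as a careful person would: the job done as asked, in the order asked, and still so for the second after the job is handed in, with the robot touching nothing.
It also fails if it takes over 48 s, if anything falls off the work surface, if the arm or the gripper's body presses on something with over 40 N, if the wrist force passes 120 N, or if a joint passes its speed limit or range.

## Working session

There is one attempt and no reset: what is moved stays moved. The work goes in short steps, Python scripts to look and compute and a shell command to move; the robot and the scene stay as the last step left them, time stands still between calls to the robot, and variables do not carry over. Pictures are saved under pics/ and viewed, at most 10 in all, crops included, and the job is handed in when it is done.

```bash
mkdir -p pics; cat > h.py <<'E'
import numpy as np, cv2
from rig import env,get_image,job,spotter
def world(p,uv=None):
    K=p["intrinsics"];d=p["depth"]
    v,u=np.mgrid[0:480,0:640]
    c=np.stack([(u-K[0,2])/K[0,0]*d,-(v-K[1,2])/K[1,1]*d,-d,np.ones_like(d)],-1)
    W=(c@np.linalg.inv(p["view"]).T)[...,:3]; W[d==0]=np.nan
    return W
def shots(tag):
    r={}
    for n in("top","side"):
        p=get_image(n);cv2.imwrite(f"pics/{n}_{tag}.png",p["image"]);r[n]=p
    return r
E
python3 - <<'E'
from h import *
r=shots("0")
for n,p in r.items():
    W=world(p)
    np.save(f"{n}0.npy",W)
    for l in["organizer_base","organizer","dividers","jar","pill_box","clip_dish","cologne","clock","hairbrush","candle","watch_box"]:
        for b in spotter.boxes_of(l,p)[:2]:
            c,q=np.round(b["xy"]).astype(int)
            print(n,l,round(b["p"],2),c,q,W[q,c].round(3))
s=env.observe();print(s["position"],s["tool_rot"],s["time_s"],env.pinch_z,s["grip_width"])
E
```

```text
top organizer 0.56 371 234 [ 0.56  -0.137  0.14 ]
top dividers 0.87 377 226 [ 0.571 -0.146  0.198]
top jar 0.6 351 246 [ 0.521 -0.081  0.199]
top pill_box 0.93 377 200 [ 0.643 -0.15   0.174]
top clock 0.77 481 208 [ 0.641 -0.443  0.086]
top hairbrush 0.68 481 313 [ 0.358 -0.446  0.038]
top hairbrush 0.49 374 235 [ 0.555 -0.143  0.157]
top candle 0.65 375 228 [ 0.566 -0.141  0.201]
top candle 0.57 171 209 [0.644 0.415 0.053]
top watch_box 0.9 153 291 [0.414 0.45  0.067]
top watch_box 0.63 482 312 [ 0.36  -0.45   0.035]
side organizer 0.58 433 188 [0.655 0.389 0.071]
side organizer 0.55 290 297 [ 0.626 -0.223  0.147]
side dividers 0.95 290 247 [ 0.568 -0.149  0.202]
side jar 0.98 291 233 [ 0.537 -0.109  0.196]
side pill_box 0.88 322 276 [ 0.659 -0.155  0.176]
side cologne 0.72 347 297 [ 0.685 -0.087  0.06 ]
side clock 0.85 229 403 [ 0.666 -0.458  0.085]
side hairbrush 0.72 136 340 [ 0.375 -0.456  0.035]
side hairbrush 0.59 290 300 [ 0.63  -0.228  0.143]
side candle 0.72 261 276 [ 0.544 -0.221  0.154]
side candle 0.56 433 190 [0.656 0.39  0.063]
side watch_box 0.57 376 157 [0.444 0.417 0.07 ]
[0.23266116 0.49834875 0.40474558] [[-9.06116911e-01  4.23027355e-01  2.92418021e-05]
 [ 4.23027356e-01  9.06116910e-01  3.75542889e-05]
 [-1.06099999e-05  4.63986585e-05 -9.99999999e-01]] 1.2 0.1547 0.08561128761849715
```

```bash
python3 - <<'E'
from h import *
a=cv2.imread("pics/top_0.png")[150:310,270:480];b=cv2.imread("pics/side_0.png")[170:370,180:420]
cv2.imwrite("pics/c0.png",np.hstack([cv2.resize(a,(394,300)),cv2.resize(b,(360,300))]))
from scipy.optimize import least_squares
for n in("top","side"):
    W=np.load(n+"0.npy").reshape(-1,3);W=W[~np.isnan(W).any(1)]
    near=np.hypot(W[:,0]-.568,W[:,1]+.143)
    # column top
    c=W[(near<.03)&(W[:,2]>.193)&(W[:,2]<.21)]
    print(n,"coltop",np.median(c,0).round(4),((c.max(0)+c.min(0))/2).round(4),len(c))
    # rim upper tray / lower tray outer
    for z,R in((.159,.126),(.04,.156)):
        m=(abs(W[:,2]-z)<.006)&(abs(near-R)<.012);P=W[m]
        f=least_squares(lambda x:np.hypot(P[:,0]-x[0],P[:,1]-x[1])-x[2],[.568,-.143,R],loss="soft_l1",f_scale=.002)
        print(z,f.x.round(4),len(P))
    # histogram of tall stuff about axis
    o=np.array([.568,-.143]);D=W[:,:2]-o;r=np.hypot(*D.T);an=np.degrees(np.arctan2(D[:,1],D[:,0]))%360
    m=(W[:,2]>.18)&(W[:,2]<.21)&(r>.035)&(r<.122)
    h,_=np.histogram(an[m],bins=72,range=(0,360));print([(i*5,k) for i,k in enumerate(h) if k])
E
```

```text
top coltop [ 0.5713 -0.1492  0.1964] [ 0.5721 -0.1493  0.1978] 183
0.159 [ 0.5715 -0.1498  0.1231] 475
0.04 [ 0.5717 -0.1502  0.1533] 316
[(50, np.int64(1)), (55, np.int64(17)), (60, np.int64(50)), (105, np.int64(13)), (110, np.int64(32)), (115, np.int64(45)), (120, np.int64(50)), (125, np.int64(55)), (130, np.int64(55)), (135, np.int64(50)), (140, np.int64(46)), (145, np.int64(38)), (150, np.int64(19)), (185, np.int64(20)), (190, np.int64(39)), (195, np.int64(7)), (300, np.int64(33)), (305, np.int64(27))]
side coltop [ 0.5728 -0.153   0.1975] [ 0.5707 -0.1515  0.1978] 209
0.159 [ 0.5702 -0.1501  0.1233] 627
0.04 [ 0.5699 -0.1505  0.1532] 461
[(50, np.int64(4)), (55, np.int64(30)), (60, np.int64(103)), (65, np.int64(3)), (105, np.int64(16)), (110, np.int64(35)), (115, np.int64(40)), (120, np.int64(46)), (125, np.int64(48)), (130, np.int64(48)), (135, np.int64(50)), (140, np.int64(44)), (145, np.int64(44)), (150, np.int64(40)), (155, np.int64(6)), (185, np.int64(28)), (190, np.int64(94)), (195, np.int64(23)), (200, np.int64(1)), (295, np.int64(2)), (300, np.int64(50)), (305, np.int64(16))]
```

View pics/c0.png

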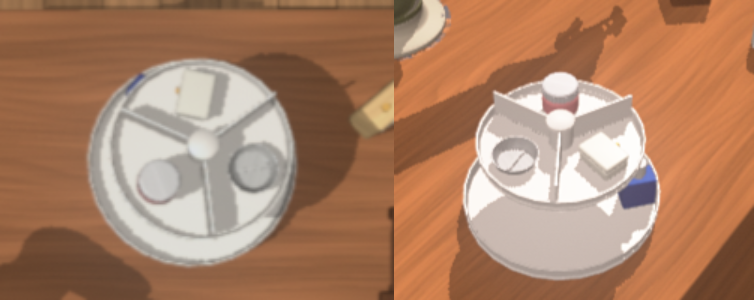

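View pics/top_0.png

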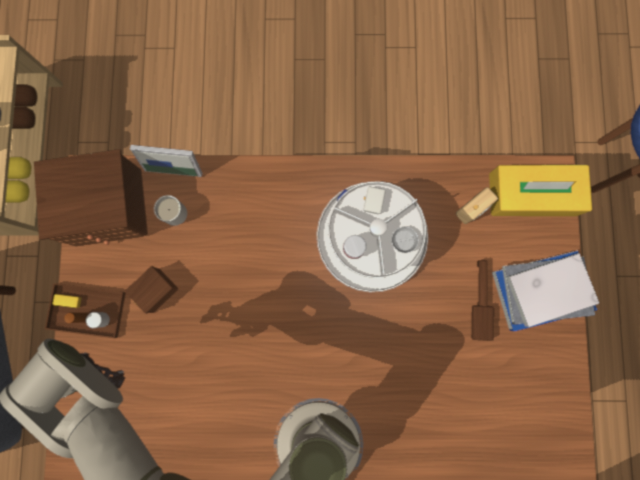

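```bash
cat >> h.py <<'E'
O=np.array([.5708,-.1501])
def spokes(Ws):
    for n,W in Ws.items():
        F=W.reshape(-1,3);F=F[~np.isnan(F).any(1)];D=F[:,:2]-O;r=np.hypot(*D.T);an=np.degrees(np.arctan2(D[:,1],D[:,0]))
        m=(abs(F[:,2]-.188)<.008)&(r>.03)&(r<.122);a=an[m];R=r[m]
        # three-fold comb score, one-sided robust
        t=np.arange(0,120,.1);e=np.abs((a[:,None]-t+60)%120-60)
        d=R[:,None]*np.sin(np.radians(e));s=np.exp(-(d/.003)**2).sum(0)
        b=t[s.argmax()]
        # jar lid: top pts z~.195 away from column
        print(n,"spoke mod120:",b.round(1),"bay centres",[(b+60+120*k)%360 for k in range(3)])
        j=(F[:,2]>.191)&(F[:,2]<.204)&(r>.05)&(r<.11)
        if j.sum()>20:
            P=F[j,:2];c=(P.max(0)+P.min(0))/2;q=c-O;print("  lid",c.round(4),"angle",np.degrees(np.arctan2(q[1],q[0])).round(1)%360,"r",np.hypot(*q).round(4),j.sum(),(P.max(0)-P.min(0)).round(3))
E
python3 - <<'E'
from h import *
Ws={n:np.load(n+"0.npy") for n in("top","side")}
spokes(Ws)
W=Ws["top"]
# back edge
E=[]
for c in range(210,480,6):
    z=W[140:200,c,2]; 
    k=np.where(abs(z)<.015)[0]
    if len(k): E.append(W[140+k[0],c,:2])
E=np.array(E);p=np.polyfit(E[:,1],E[:,0],1);print("edge slope deg",np.degrees(np.arctan(p[0])),E[:,0].std(),E[:3],E[-2:])
E
```

```text
top spoke mod120: 65.7 bay centres [np.float64(125.7), np.float64(245.7), np.float64(5.699999999999989)]
  lid [ 0.5505 -0.15  ] angle 179.7 r 0.0203 365 [0.166 0.171]
side spoke mod120: 66.0 bay centres [np.float64(126.0), np.float64(246.0), np.float64(6.0)]
  lid [ 0.5477 -0.1456] angle 169.1 r 0.0235 357 [0.169 0.187]
edge slope deg 0.023498640335601645 0.0010632422181255413 [[0.81884644 0.32271132]
 [0.81858656 0.30470598]
 [0.81811887 0.28659179]] [[ 0.81695552 -0.43780441]
 [ 0.8181999  -0.45656906]]
```

```bash
cat >> h.py <<'E'
def jar(Ws,lo,hi):
    for n,W in Ws.items():
        F=W.reshape(-1,3);F=F[~np.isnan(F).any(1)];D=F[:,:2]-O;r=np.hypot(*D.T);an=np.degrees(np.arctan2(D[:,1],D[:,0]))%360
        j=(F[:,2]>.188)&(F[:,2]<.204)&(r>.04)&(r<.112)&(an>lo)&(an<hi)
        (c,R)=cv2.minEnclosingCircle(F[j,:2].astype(np.float32));q=np.array(c)-O;m=F[j,:2].mean(0)-O
        print(n,"jar",j.sum(),"R",round(R,4),"circ ang",np.degrees(np.arctan2(q[1],q[0])).round(1)%360,np.hypot(*q).round(4),"mean ang",np.degrees(np.arctan2(m[1],m[0])).round(1)%360,np.hypot(*m).round(4))
E
python3 - <<'E'
from h import *
jar({n:np.load(n+"0.npy") for n in("top","side")},95,165)
E
python3 -m creep '0 0 0 -20 -11.5 0 0;0 0 0 -20 -11.5 0 0;0 0 0 -20 -11.5 0 0;0 0 0 -20 -11.5 0 0;0 0 0 -20 -11.5 0 0;0 0 0 -20 -11.5 0 0;0 0 0 -20 -11.5 0 0;0 0 0 -20 -11.5 0 0;0 0 0 -20 -11.5 0 0;0 0 0 -20 -11.5 0 0;0 0 0 -20 -11.5 0 0;0 0 0 -20 -11.5 0 0'
```

```text
top jar 393 R 0.029 circ ang 129.0 0.0753 mean ang 128.8 0.0761
side jar 359 R 0.0303 circ ang 128.5 0.0763 mean ang 129.8 0.0727
time_s: 2.4
position: [0.5783, 0.0053, 0.4048]
tool_rot: [[-0.906, 0.423, 0.0], [0.423, 0.906, 0.0], [-0.0, 0.0, -1.0]]
ft_force: [0.6, 1.2, -0.3]
grip_width: 0.0002
gripper_force: 0.0
```

```bash
python3 -m creep '0 0 0 -2.6 -1.5 0 0;0 0 0 -2.6 -1.5 0 0;0 0 0 -2.6 -1.5 0 0;0 0 0 -2.6 -1.5 0 0;0 0 0 -2.6 -1.5 0 0'
python3 - <<'E'
from h import *
r=shots("1")
spokes({n:world(p) for n,p in r.items()})
a=r["top"]["image"][150:310,270:480];b=r["side"]["image"][130:370,150:440]
cv2.imwrite("pics/c1.png",np.hstack([cv2.resize(a,(394,300)),cv2.resize(b,(362,300))]))
s=env.observe();print(s["position"],s["q"])
E
```

```text
time_s: 2.9
position: [0.6287, -0.0656, 0.4049]
tool_rot: [[-0.906, 0.422, -0.0], [0.422, 0.906, 0.0], [0.0, 0.0, -1.0]]
ft_force: [-0.2, 0.9, 0.3]
grip_width: 0.0
gripper_force: 0.0
top spoke mod120: 65.8 bay centres [np.float64(125.8), np.float64(245.8), np.float64(5.800000000000011)]
  lid [ 0.5469 -0.1452] angle 168.5 r 0.0244 85 [0.169 0.171]
side spoke mod120: 66.0 bay centres [np.float64(126.0), np.float64(246.0), np.float64(6.0)]
  lid [ 0.5492 -0.1452] angle 167.3 r 0.0222 367 [0.17  0.188]
[ 0.6286243  -0.06533691  0.40519441] [-1.66489204e+01  3.02616569e+01  6.00189146e+01  4.81951055e-03
  8.97003942e+01 -8.16969920e+01]
```

View pics/c1.png

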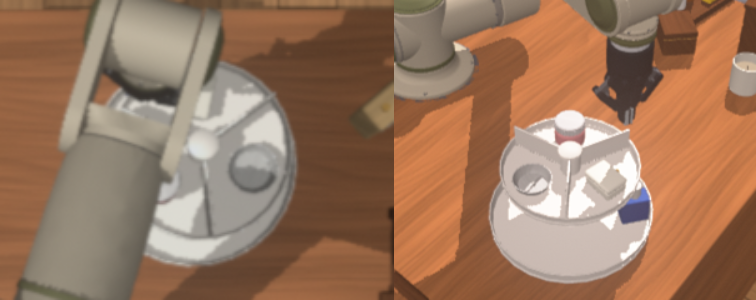

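```bash
python3 -m creep '0 0 0 -0.15 0 0 0;0 0 0 -0.15 0 0.4 0;0 0 0 -0.15 0 0.8 0;0 0 0 -0.15 0 1.2 0;0 0 0 -0.15 0 1.6 0;0 0 0 -0.15 0 2 0;0 0 0 -0.15 0 2 0;0 0 0 -0.15 0 2 0'
python3 - <<'E'
from h import *
p=get_image("side");W=world(p);spokes({"side":W})
cv2.imwrite("pics/c2.png",cv2.resize(p["image"][150:350,170:410],(720,600)))
print(env.observe()["position"],env.observe()["ft_force"])
E
```

```text
time_s: 3.8
position: [0.6333, -0.0684, 0.3446]
tool_rot: [[-0.906, 0.423, -0.0], [0.423, 0.906, 0.0], [0.0, -0.0, -1.0]]
ft_force: [-0.4, -0.0, -0.1]
grip_width: -0.0001
gripper_force: 0.0
side spoke mod120: 66.1 bay centres [np.float64(126.10000000000001), np.float64(246.10000000000002), np.float64(6.100000000000023)]
  lid [ 0.5609 -0.1498] angle 178.3 r 0.0099 401 [0.167 0.172]
[ 0.63327343 -0.06841212  0.34515234] [0.11857426 0.04108534 0.71291655]
```

View pics/c2.png

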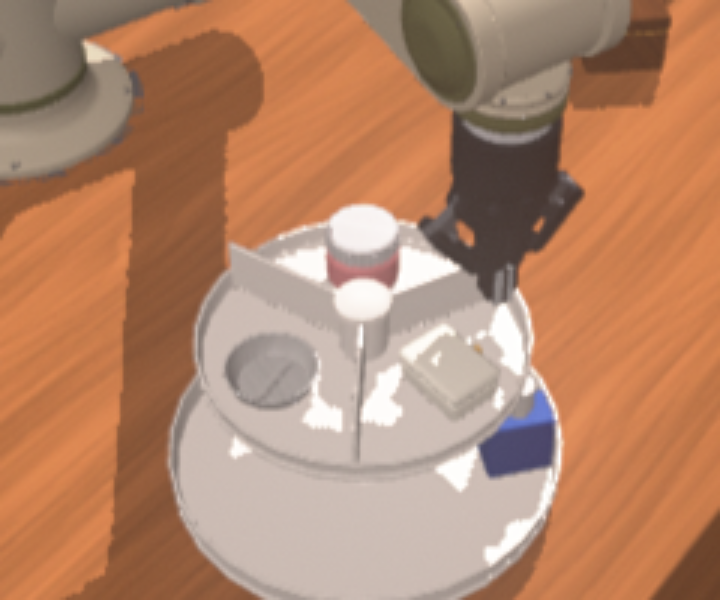

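```bash
cat >> h.py <<'E'
def sweep(ths):
    s=env.observe();R=np.array(s["tool_rot"]);p=np.array(s["position"])
    c=R.T@np.array([O[0]-p[0],O[1]-p[1],0])
    for t in ths:
        a=-np.radians(t);M=np.array([[np.cos(a),-np.sin(a),0],[np.sin(a),np.cos(a),0],[0,0,1]])
        d=(c-M@c)/.03;print(t,"turn",round(-t/8,3),"shift",d.round(2))
    print("tool x ang",np.degrees(np.arctan2(R[1,0],R[0,0])).round(2),"q6",s["q"][5].round(1),c.round(4))
E
python3 -c "
from h import *
sweep(list(range(1,7))+[8,10,12,14,16,18,20,22,24])"
```

```text
1 turn -0.125 shift [0.06 0.01 0.  ]
2 turn -0.25 shift [0.12 0.02 0.  ]
3 turn -0.375 shift [0.18 0.03 0.  ]
4 turn -0.5 shift [0.24 0.04 0.  ]
5 turn -0.625 shift [0.29 0.05 0.  ]
6 turn -0.75 shift [0.35 0.06 0.  ]
8 turn -1.0 shift [0.47 0.07 0.  ]
10 turn -1.25 shift [0.59 0.08 0.  ]
12 turn -1.5 shift [0.71 0.08 0.  ]
14 turn -1.75 shift [0.83 0.08 0.  ]
16 turn -2.0 shift [0.95 0.07 0.  ]
18 turn -2.25 shift [1.07 0.06 0.  ]
20 turn -2.5 shift [1.19 0.05 0.  ]
22 turn -2.75 shift [1.31 0.03 0.  ]
24 turn -3.0 shift [1.43 0.01 0.  ]
tool x ang 154.97 q6 -81.8 [ 0.022  -0.1004 -0.    ]
```

```bash
python3 -m creep '0 0 -0.125 0.06 0.01 0 0;0 0 -0.25 0.12 0.02 0 0;0 0 -0.375 0.18 0.03 0 0;0 0 -0.5 0.24 0.04 0 0;0 0 -0.625 0.29 0.05 0 0;0 0 -0.75 0.35 0.06 0 0;0 0 -0.875 0.41 0.06 0 0;0 0 -1 0.47 0.07 0 0;0 0 -1.125 0.53 0.07 0 0;0 0 -1.25 0.59 0.08 0 0;0 0 -1.375 0.65 0.08 0 0;0 0 -1.5 0.71 0.08 0 0'
python3 - <<'E'
from h import *
p=get_image("side");spokes({"side":world(p)})
sweep([2,4,6,8,10,12,14,16,18,20,22,24])
E
```

```text
time_s: 5.05
position: [0.6148, -0.0571, 0.3448]
tool_rot: [[-0.975, 0.224, 0.0], [0.224, 0.975, 0.0], [-0.0, 0.0, -1.0]]
ft_force: [1.5, 0.5, 0.2]
grip_width: -0.0003
gripper_force: 0.7
side spoke mod120: 72.1 bay centres [np.float64(132.10000000000002), np.float64(252.10000000000002), np.float64(12.100000000000023)]
  lid [ 0.5546 -0.1434] angle 157.5 r 0.0175 396 [0.178 0.178]
2 turn -0.25 shift [0.12 0.02 0.  ]
4 turn -0.5 shift [0.24 0.04 0.  ]
6 turn -0.75 shift [0.35 0.06 0.  ]
8 turn -1.0 shift [0.47 0.07 0.  ]
10 turn -1.25 shift [0.59 0.08 0.  ]
12 turn -1.5 shift [0.71 0.08 0.  ]
14 turn -1.75 shift [0.83 0.08 0.  ]
16 turn -2.0 shift [0.95 0.07 0.  ]
18 turn -2.25 shift [1.07 0.06 0.  ]
20 turn -2.5 shift [1.19 0.05 0.  ]
22 turn -2.75 shift [1.31 0.03 0.  ]
24 turn -3.0 shift [1.43 0.01 0.  ]
tool x ang 167.11 q6 -93.4 [ 0.0219 -0.1005  0.    ]
```

```bash
python3 -m creep '0 0 -0.125 0.06 0.01 0 0;0 0 -0.375 0.18 0.03 0 0;0 0 -0.625 0.29 0.05 0 0;0 0 -0.875 0.41 0.06 0 0;0 0 -1.125 0.53 0.07 0 0;0 0 -1.375 0.65 0.08 0 0;0 0 -1.625 0.77 0.08 0 0;0 0 -1.875 0.89 0.08 0 0;0 0 -2.125 1.01 0.07 0 0;0 0 -2.375 1.13 0.06 0 0;0 0 -2.5 1.19 0.05 0 0;0 0 -2.625 1.25 0.04 0 0'
python3 - <<'E'
from h import *
p=get_image("side");W=world(p);spokes({"side":W});jar({"side":W},125,180)
cv2.imwrite("pics/c3.png",cv2.resize(p["image"][150:350,170:410],(720,600)))
sweep([2,4,6,8,10,12,14,16,18,20,21])
E
```

```text
time_s: 6.3
position: [0.5785, -0.0475, 0.3448]
tool_rot: [[-0.99, -0.14, 0.0], [-0.14, 0.99, 0.0], [-0.0, 0.0, -1.0]]
ft_force: [1.9, 1.2, -0.2]
grip_width: -0.0001
gripper_force: 0.7
side spoke mod120: 92.9 bay centres [np.float64(152.9), np.float64(272.9), np.float64(32.89999999999998)]
  lid [ 0.5677 -0.1266] angle 97.4 r 0.0237 424 [0.194 0.166]
side jar 369 R 0.0312 circ ang 156.6 0.0751 mean ang 158.2 0.0736
2 turn -0.25 shift [0.12 0.02 0.  ]
4 turn -0.5 shift [0.24 0.04 0.  ]
6 turn -0.75 shift [0.35 0.06 0.  ]
8 turn -1.0 shift [0.47 0.07 0.  ]
10 turn -1.25 shift [0.59 0.08 0.  ]
12 turn -1.5 shift [0.71 0.08 0.  ]
14 turn -1.75 shift [0.83 0.08 0.  ]
16 turn -2.0 shift [0.95 0.07 0.  ]
18 turn -2.25 shift [1.07 0.06 0.  ]
20 turn -2.5 shift [1.19 0.05 0.  ]
21 turn -2.625 shift [1.25 0.04 0.  ]
tool x ang -171.92 q6 -114.5 [ 0.0219 -0.1005 -0.    ]
```

View pics/c3.png

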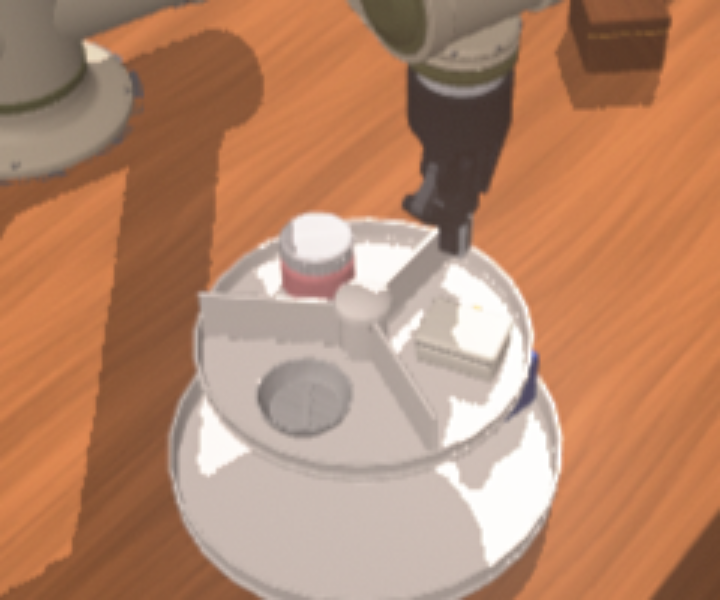

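```bash
python3 -m creep '0 0 -0.125 0.06 0.01 0 0;0 0 -0.375 0.18 0.03 0 0;0 0 -0.625 0.29 0.05 0 0;0 0 -0.875 0.41 0.06 0 0;0 0 -1.125 0.53 0.07 0 0;0 0 -1.375 0.65 0.08 0 0;0 0 -1.625 0.77 0.08 0 0;0 0 -1.875 0.89 0.08 0 0;0 0 -2.125 1.01 0.07 0 0;0 0 -2.375 1.13 0.06 0 0;0 0 -2.5 1.19 0.05 0 0;0 0 -2.625 1.25 0.04 0 0'
python3 - <<'E'
from h import *
r=shots("4");Ws={n:world(p) for n,p in r.items()};spokes(Ws);jar({"side":Ws["side"]},150,210)
sweep([1,2,3,4])
E
```

```text
time_s: 7.55
position: [0.5412, -0.0516, 0.3447]
tool_rot: [[-0.874, -0.485, -0.0], [-0.485, 0.874, 0.0], [-0.0, 0.0, -1.0]]
ft_force: [1.0, 0.7, 0.6]
grip_width: 0.0002
gripper_force: 0.7
top spoke mod120: 114.3 bay centres [np.float64(174.3), np.float64(294.3), np.float64(54.30000000000001)]
  lid [ 0.5708 -0.1782] angle 270.0 r 0.0281 358 [0.203 0.115]
side spoke mod120: 114.2 bay centres [np.float64(174.2), np.float64(294.2), np.float64(54.19999999999999)]
  lid [ 0.5705 -0.1391] angle 91.5 r 0.011 429 [0.209 0.187]
side jar 377 R 0.0296 circ ang 178.2 0.0761 mean ang 180.0 0.0742
1 turn -0.125 shift [0.06 0.01 0.  ]
2 turn -0.25 shift [0.12 0.02 0.  ]
3 turn -0.375 shift [0.18 0.03 0.  ]
4 turn -0.5 shift [0.24 0.04 0.  ]
tool x ang -151.01 q6 -136.9 [ 0.0218 -0.1005 -0.    ]
```

```bash
python3 -m creep '0 0 -0.06 0.03 0 0 0;0 0 -0.125 0.06 0.01 0 0;0 0 -0.2 0.09 0.02 0 0;0 0 -0.25 0.12 0.02 0 0;0 0 -0.25 0.12 0.02 0 0;0 0 -0.25 0.12 0.02 0 0'
python3 -m creep '0 0 0 -0.1 0 0 0;0 0 0 -0.2 0 0 0;0 0 0 -0.3 0 0 0;0 0 0 -0.3 0 -0.5 0;0 0 0 -0.3 0 -1 0;0 0 0 -0.3 0 -1.5 0;0 0 0 -0.3 0 -2 0;0 0 0 -0.3 1 -2.5 0;0 0 0 -0.3 2 -2.5 0;0 0 0 -0.3 3 -2.5 0;0 0 0 -0.3 4 -2.5 0;0 0 0 -0.3 5 -2.5 0'
python3 - <<'E'
from h import *
r=shots("5");Ws={n:world(p) for n,p in r.items()};spokes(Ws);jar(Ws,150,210)
print(env.observe()["position"])
a=r["top"]["image"][150:310,270:480];b=r["side"]["image"][130:370,150:440]
cv2.imwrite("pics/c5.png",np.hstack([cv2.resize(a,(394,300)),cv2.resize(b,(362,300))]))
E
```

```text
time_s: 8.25
position: [0.5378, -0.0529, 0.3447]
tool_rot: [[-0.857, -0.515, -0.0], [-0.515, 0.857, -0.0], [0.0, 0.0, -1.0]]
ft_force: [0.3, 1.4, 0.2]
grip_width: -0.0002
gripper_force: 0.1
time_s: 9.45
position: [0.4677, 0.0815, 0.4198]
tool_rot: [[-0.857, -0.515, 0.0], [-0.515, 0.857, -0.0], [-0.0, -0.0, -1.0]]
ft_force: [0.1, -0.2, 0.2]
grip_width: 0.0
gripper_force: 0.0
top spoke mod120: 116.4 bay centres [np.float64(176.4), np.float64(296.4), np.float64(56.39999999999998)]
  lid [ 0.5735 -0.1474] angle 45.5 r 0.0038 366 [0.208 0.186]
side spoke mod120: 116.1 bay centres [np.float64(176.10000000000002), np.float64(296.1), np.float64(56.10000000000002)]
  lid [ 0.5719 -0.1465] angle 72.9 r 0.0038 398 [0.215 0.186]
top jar 398 R 0.029 circ ang 180.0 0.0754 mean ang 179.4 0.0752
side jar 385 R 0.0306 circ ang 180.1 0.0772 mean ang 182.0 0.0745
[0.46690378 0.08271209 0.42010479]
```

View pics/c5.png

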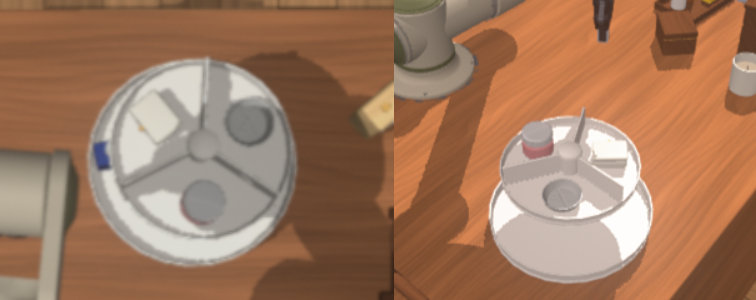

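The picture shows the jar at crop (204,201), directly in front of the column at (203,145). Both cameras put it at about 180°, and the arm is clear of everything.

```bash
python3 -m creep '0 0 0 0 0 0 0;0 0 0 0 0 0 0;0 0 0 0 0 0 0'; python3 -c "
from rig import job
print(job.close_job())"
```

```text
time_s: 9.85
position: [0.4689, 0.0797, 0.4196]
tool_rot: [[-0.858, -0.514, -0.0], [-0.514, 0.858, -0.0], [0.0, -0.0, -1.0]]
ft_force: [0.5, 0.9, -0.6]
grip_width: 0.0002
gripper_force: 0.0
the job is handed in; nothing more can be done
None
```

I turned the organizer about 50° with one slow push on an upper-tier divider, so the jar now stands straight in front of the column (180° ± about 1° by both cameras); the arm is clear and the job was handed in at about 10 s.

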